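# Load the short flask into the counterweighted bench kiln

## Robot

A 6-joint arm with a two-finger parallel gripper is mounted at the origin on a cart in front of the work surface, level with it; the furniture and walls round the work are solid. World frame = base frame: x ahead of the robot, y to its left, z up, the work surface at z = 0. Lengths are in mm, angles in rad, forces in N, time in s.
With the tool pointing down it reaches from about 300 to 875 mm from the base axis. Payload 4.2 kg.
Tool frame: the origin (TCP) lies between the finger pads; the fingertips stand 17 mm ahead of it and the grasp point (between the pads) lies 2 mm behind it (manip.finger_overhang is the distance from the TCP to the fingertips, in mm); z points along the fingers, y is the line along which they close (so a half turn about z gives the same grasp; the last joint's range is limited). The gripper opens to 85 mm and grips with 20 to 120 N. Pads are 22 mm wide; open, the fingers measure 114 mm over their backs; the gripper's body (76 mm by 85 mm) begins 54 mm behind the grasp point. The pads swing forward as they close: fully open they stand 13 mm farther back than shut.
Start: joints at [1.199, 0.32, 1.565, -0, 1.257, -0.02], TCP at [198.14, 539.796, 248.338] pointing down, gripper open.
Joint ranges: [-3.11, 3.11], [-0.84, 2.01], [0.21, 2.61], [-1.34, 4.49], [0.05, 2.63], [-2.56, 2.56]. Speed limits (rad/s): [2.57, 2.57, 3.14, 3.14, 3.14, 3.14].

## Interface

Orientations are given as a 3x3 rotation matrix whose columns are the frame's x, y, z axes.
In Python, from bench import manip gives the robot as it stands. The module is installed in compiled form; this text tells all that it offers.
- The arm moves only by the tool carry_out, never from a script. Its argument "motion" is a list of rows, each an object with "translation": the shift along the tool's x, y, z normalised to -1 to 1, where 1 is 200 mm, a list of three; "delta_rot": the turn, a rotation vector about the tool's x, y, z normalised to -1 to 1, where 1 is pi rad, a list of three. In form: [{"translation": [dx, dy, dz], "delta_rot": [ax, ay, az]}, ...]. A call has 1 to 20 rows; each row is the pose to reach, as a shift and turn from the pose commanded when the call began, along the tool's axes at that moment, turning the shorter way round; what a row does not reach only later rows make up. A row lasts 1/10 s, in which the tool goes at most 50 mm and 8.59 degrees, less where a joint would pass 70% of its speed; a pose out of reach is approached as far as the arm can. A call with a number of a shift or a turn outside -1 to 1 is refused whole. A call with a gripper value outside its range is refused whole. "hand" is the opening, from -1 (shut) to 1 (fully open), set as the call begins (left out, the last holds). The fingers move at their own pace and stop on an object; "newtons" is the grip in N (left out, the last holds). Time passes only in rows, so rows that repeat a pose let the fingers close. It gives the time, the measured TCP pose, the force, the opening and the grip force at its end, in the units of the state.
- manip.read_state(): the state, without advancing time (a new reading comes with each control period).
- manip.capture(name): name is "scene" or "side" or "wrist"; returns the picture (480x640x3 uint8, red, green, blue); there is no depth.
- manip.camera_params(name): a dict with "fx", "fy", "cx", "cy" (pixels), "rvec" (rotation vector, rad) and "tvec" (3), from world to camera coordinates, as OpenCV has them. Camera axes: x right, y down, z forward; pixel columns grow to the right and rows downward; lengths in mm; the calibration is good to about 2 mm. A picture is of the moment at which its call begins: read the wrist's pose just before it. camera_params takes no time and is no camera call; for the wrist camera it gives the pose at the moment of the call.
- manip.close_job(): hands the job in; it is judged then, once.
Trained networks look in the newest picture that a camera, given by its name, has taken for a name from the list of things; names that differ only in an ending like _2 or _b are one class to them, and where a whole thing is asked for, a point or a joint stands for the part that bears it (a point fixed in the world has none). Each returns a list of dicts, best first, with "p" (0 to 1); they miss things now and then, are a little off and sometimes report something else, mostly with a low value. They report only what shows in the picture. A call takes as long as a camera call.
- manip.spot_in(query, camera): "rect" ([left, top, right, bottom] in pixels, round what is visible of it).
- manip.cut_out(query, camera): "mask" (480x640 bool, what is visible of it) and "rect" ([left, top, right, bottom] in pixels, round what is visible of it).
The state is a dict: "clock": time; "joint_pos": joint angles; "joint_vel": joint speeds; "effort": joint torques, N m; "tcp_pos": TCP position; "orientation": TCP orientation; "ft_force": force on the tool from outside, world axes, zero at the start; "moment": the same for the moment, N m; "finger_gap": finger opening in mm; "gripper_force": force on a finger pad.
Only numpy, scipy, OpenCV 4.12 (cv2) and the standard library are available. Lean on these libraries where they do the work, as an engineer would, in place of code of your own. Each camera call takes 0.05 s, during which the arm holds its last target. There are 200 camera calls.

## Task

Load the little bench kiln: lift its lid past the balance point so that the counterweight holds it open by itself, then pick the short casting flask out of the crowded rack and set it down, without dropping it, upright in the middle of the kiln's chamber, clear of its walls. Then bring the lid back over and lower it gently until it is fully shut. Leave the two tall flasks standing in the rack and do not disturb the jar and the brick beside the kiln.

Things in the scene. Friction and masses are not known exactly. Their poses are not given: they have to be found in the camera images.
- kiln: grey bench kiln, an open-topped box 135 (x) x 170 (y) x 100 mm high, fixed. Origin on the worktop under the chamber's centre; -x is its front (handle, switch panel). The chamber is a pit 85 (x) x 120 (y) mm, lined white, from its floor 34 mm to its rim 100 mm above the worktop. Hinge brackets, weight and its rest reach 154 mm behind the origin
- chamber_floor (a point): centre of the chamber's floor: 34 mm above the kiln's origin; axes as the kiln's
- hinge (a point): middle of the lid's hinge line, 80 mm behind (+x of) the kiln's origin and 104 mm above the worktop; the line runs along the kiln's y axis; axes as the kiln's
- lid_handle (a point): centre of the lid's round bar handle, 14 mm in diameter, 112 mm long along the kiln's y, 190 mm from the hinge line. Shut, it is 109.5 mm in front of the kiln's origin and 117 mm above the worktop; free gap of 35 mm between bar and lid edge (thin stays 45 mm left and right of the middle). Turns with the lid; axes equal the kiln's when shut
- lid (a joint): lid angle about the hinge, rad: 0 shut, 1.66 fully open, leaning back a little. A plate 135 x 170 x 26 mm with a steel counterweight bar on two arms above the hinge, 1.15 kg in all. Balance point 0.73: it falls shut below about 0.65, open above about 0.8. Lifting at the handle, or pulling it back from open, takes 2 to 4 N. Let go, it falls shut too fast (2 rad/s): guide it down below 0.8 rad/s
- flask_rack: low wire rack, fixed: a tray 196 (x) x 66 (y) mm with wire rails 18 mm high along both long sides and end loops 43 mm high. Origin on the worktop under its centre. Three flasks stand in a row at x = -60, 0 and +60 mm, 4 mm above the worktop, only 10 mm apart; free space for fingers is only on the two long (y) sides
- flask_short: the short casting flask: a steel cylinder 50 mm in diameter and 52 mm high, filled with plaster, 0.17 to 0.33 kg. Origin at the centre of its underside, z up. It may stand in any of the three places of the rack
- flask_tall_a: a tall flask, 50 mm in diameter and 76 mm high (too tall for the chamber); origin at the centre of its underside. It stays in the rack
- flask_tall_b: the other tall flask, same size; it stays in the rack
- jar: brown jar with a black cap, 60 mm in diameter and 88 mm high, behind the rack; origin at the centre of its underside. Leave it alone
- brick: brown half brick, 60 x 61 x 30 mm, behind the kiln on the right; origin at the centre of its underside. Leave it alone

How it is judged:
By the outcome, as a careful person would: the job done as asked, in the order asked, and still so for the second after the job is handed in, with the robot touching nothing.
It also fails if it takes over 72 s, if anything falls off the work surface, if the arm or the gripper's body presses on something with over 40 N, if the wrist force passes 120 N, or if a joint passes its speed limit or range.

## Working session

There is one attempt and no reset: what is moved stays moved. The work goes in short steps, Python scripts to look and compute and a tool call to move; the robot and the scene stay as the last step left them, time stands still between calls to the robot, and variables do not carry over. Pictures are saved under pics/ and viewed, at most 10 in all, crops included, and the job is handed in when it is done.

Besides the shell and the picture viewer there is one more tool, called as name(argument=value, ...) on one line, values as JSON. carry_out: Moves the arm, as the interface text tells. Its arguments: {"type":"object","properties":{"motion":{"type":"array","items":{"type":"object","properties":{"translation":{"type":"array","items":{"type":"number","minimum":-1,"maximum":1}},"delta_rot":{"type":"array","items":{"type":"number","minimum":-1,"maximum":1}}}}},"hand":{"type":"number"},"newtons":{"type":"number"}},"required":["motion"]}

```bash
mkdir -p pics
cat > h.py <<'E'
import numpy as np, cv2
from bench import manip
np.set_printoptions(precision=3,suppress=True)
def cam(n):
    c=manip.camera_params(n); K=np.array([[c['fx'],0,c['cx']],[0,c['fy'],c['cy']],[0,0,1]],float)
    R=cv2.Rodrigues(np.array(c['rvec'],float))[0]; return K,R,np.array(c['tvec'],float).reshape(3)
def ray(n,u,v,z):
    K,R,t=cam(n); d=R.T@np.linalg.solve(K,[u,v,1]); o=-R.T@t
    return o+d*(z-o[2])/d[2]
def proj(n,P):
    K,R,t=cam(n); p=(np.atleast_2d(P)@R.T+t)@K.T; return p[:,:2]/p[:,2:]
def save(n,f):
    im=manip.capture(n); cv2.imwrite('pics/'+f,im[:,:,::-1]); return im
E
python3 - <<'E'
from h import *
a=save('scene','scene1.png'); b=save('side','side1.png')
cv2.imwrite('pics/both1.png',np.hstack([cv2.resize(x,(400,300)) for x in (a,b)])[:,:,::-1])
for n in('scene','side'):
    K,R,t=cam(n); print(n,-R.T@t, R[2],K[0,0])
    for q in('kiln','lid_handle','flask_rack','flask_short','flask_tall_a','jar','brick'):
        print(q,[(np.round(r['rect']).tolist(),round(r['p'],2)) for r in manip.spot_in(q,n)[:3]])
s=manip.read_state();print(s['orientation'],s['clock'],s['ft_force'])
E
```

```text
scene [750.216 501.555 854.181] [-0.238 -0.389 -0.89 ] 467.19217355024983
kiln [([232.0, 160.0, 376.0, 289.0], 0.57)]
lid_handle [([246.0, 158.0, 379.0, 269.0], 0.87)]
flask_rack [([338.0, 261.0, 431.0, 337.0], 0.95), ([235.0, 160.0, 374.0, 289.0], 0.65)]
flask_short [([352.0, 292.0, 378.0, 325.0], 0.83)]
flask_tall_a [([374.0, 269.0, 408.0, 306.0], 0.79), ([401.0, 244.0, 429.0, 286.0], 0.58)]
jar [([253.0, 336.0, 290.0, 375.0], 0.8)]
brick [([191.0, 220.0, 223.0, 238.0], 0.66)]
side [ 688.267 -277.     856.035] [-0.133  0.518 -0.845] 544.706313200614
kiln [([221.0, 210.0, 396.0, 312.0], 0.63)]
lid_handle [([221.0, 210.0, 362.0, 309.0], 0.68)]
flask_rack []
flask_short [([315.0, 184.0, 342.0, 220.0], 0.67)]
flask_tall_a [([279.0, 174.0, 309.0, 216.0], 0.95), ([250.0, 174.0, 279.0, 216.0], 0.68)]
jar [([407.0, 201.0, 445.0, 255.0], 0.69)]
brick [([220.0, 210.0, 365.0, 310.0], 0.32)]
[[-0.939  0.345  0.   ]
 [ 0.345  0.939  0.   ]
 [ 0.     0.    -1.   ]] 0.8 [ 0.208  0.292 -0.383]
```

View pics/scene1.png

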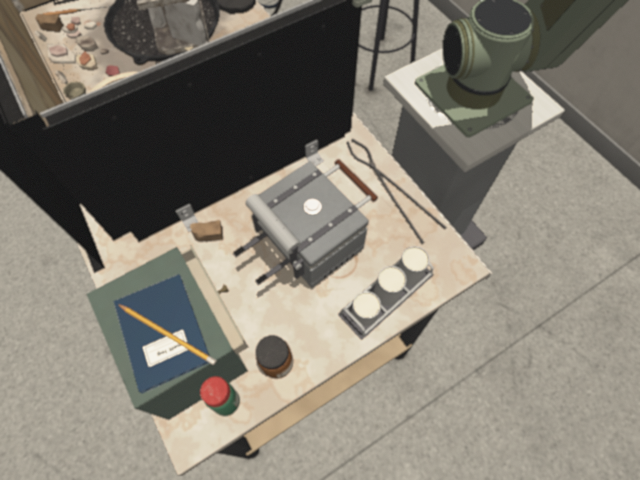

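View pics/side1.png

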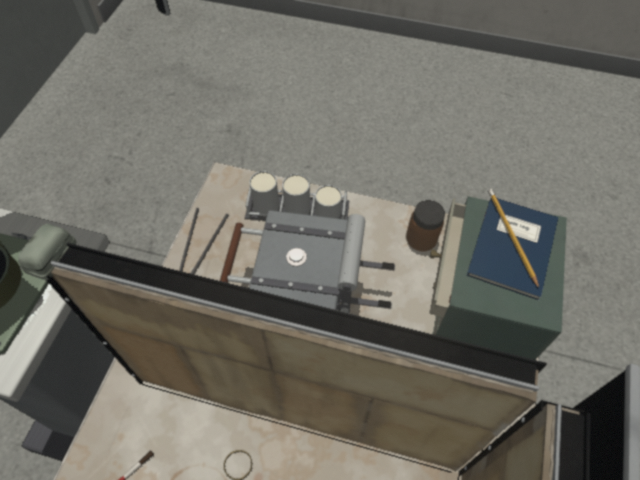

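The scene view shows the handle bar from (337,162) to (376,198), the short flask's top at (367,305), and the tall ones at (391,280) and (415,260). The side view agrees, with the short flask's top at (328,196), and shows a wall to the right of the kiln.

Run:
```python
from h import *
from scipy.optimize import least_squares
for n,u,v,z,l in [('scene',338,162,117,'hR'),('scene',376,198,117,'hL'),('side',238,226,117,'hL'),('scene',367,304,56,'short'),('side',328,196,56,'short'),('scene',391,279,80,'tA'),('side',296,185,80,'tA'),('scene',415,259,80,'tB'),('side',263,182,80,'tB'),('scene',313,206,134,'knob?'),('side',296,256,134,'knob?'),('scene',355,0,250,'walltop-near at 250'),('scene',352,120,0,'wallbase'),('side',60,255,250,'wall'),('side',540,370,250,'wall'),('scene',208,230,30,'brick'),('scene',273,347,88,'jar')]:
    print(l,n,ray(n,u,v,z))
# lid corners fit: lid top z~130
im=cv2.imread('pics/scene1.png'); im2=cv2.imread('pics/side1.png')
cv2.imwrite('pics/crop1.png',np.hstack([cv2.resize(im[140:300,220:440],(400,291),interpolation=cv2.INTER_CUBIC)[:290],cv2.resize(im2[160:320,200:420],(400,291),interpolation=cv2.INTER_CUBIC)[:290]]))
```

```text
hR scene [436.791  67.866 117.   ]
hL scene [422.057 173.172 117.   ]
hL side [423.345 168.935 117.   ]
short scene [536.633 317.914  56.   ]
short side [537.465 312.936  56.   ]
tA scene [480.592 308.128  80.   ]
tA side [479.793 303.633  80.   ]
tB scene [420.913 299.936  80.   ]
tB side [420.233 294.073  80.   ]
knob? scene [534.413 134.221 134.   ]
knob? side [534.974 130.097 134.   ]
walltop-near at 250 scene [ 253.33  -159.223  250.   ]
wallbase scene [293.288 -84.      0.   ]
wall side [265.669 -15.714 250.   ]
wall side [874.951  -6.321 250.   ]
brick scene [709.55  16.32  30.  ]
jar scene [717.737 303.519  88.   ]
```

View pics/crop1.png

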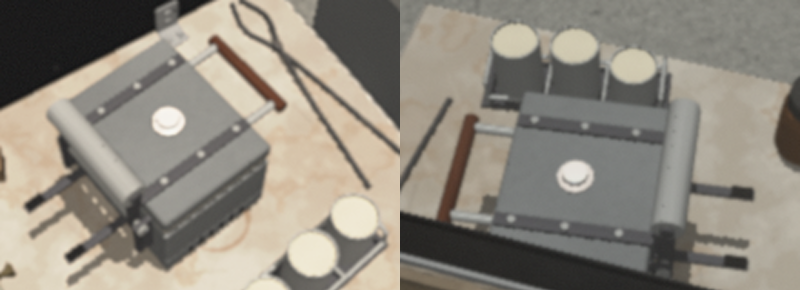

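The two cameras agree to about 5 mm. The kiln and rack yaw is about 0.14 rad, the handle's middle is near (430,120,117), and the short flask is near (537,315), at the rack's far end. Next I work out the move above the handle.

```bash
cat >> h.py <<'E'
from scipy.spatial.transform import Rotation as Rn
def Rt(yaw,tilt=0):
    """tool y at azimuth yaw, tool down, tip tilted toward +y by tilt"""
    y=np.array([np.cos(yaw),np.sin(yaw),0]); u=np.array([0,0,1.]); c,s=np.cos(tilt),np.sin(tilt)
    Z=-c*u+s*y; Y=c*y+s*u; return np.stack([np.cross(Y,Z),Y,Z],1)
def rows(targets,p0=None,R0=None):
    """targets: (p,R) -> rows relative to pose (default measured)"""
    s=manip.read_state(); p0=s['tcp_pos'] if p0 is None else p0; R0=np.array(s['orientation']) if R0 is None else R0
    for p,R in targets:
        t=R0.T@(np.array(p,float)-p0)/200; r=Rn.from_matrix(R0.T@R).as_rotvec()/np.pi
        print('{"translation":%s,"delta_rot":%s}'%(np.round(t,3).tolist(),np.round(r,3).tolist()))
E
python3 - <<'E'
from h import *
p1=[320,320,250];p2=[405,117,250]
rows([(p1,Rt(0.68))]); rows([(p2,Rt(.14))],np.array(p1,float),Rt(.68)); print(manip.finger_overhang)
E
```

```text
{"translation":[-0.951, -0.822, -0.008],"delta_rot":[0.0, -0.0, 0.172]}
{"translation":[-1.056, -0.308, 0.0],"delta_rot":[0.0, 0.0, 0.172]}
17.0
```

carry_out(motion=[{"translation": [-0.95,-0.82,0],"delta_rot": [0,0,0.172]},{"translation": [-0.95,-0.82,0],"delta_rot": [0,0,0.172]},{"translation": [-0.95,-0.82,0],"delta_rot": [0,0,0.172]},{"translation": [-0.95,-0.82,0],"delta_rot": [0,0,0.172]},{"translation": [-0.95,-0.82,0],"delta_rot": [0,0,0.172]},{"translation": [-0.95,-0.82,0],"delta_rot": [0,0,0.172]},{"translation": [-0.95,-0.82,0],"delta_rot": [0,0,0.172]}], hand=-0.15)

```text
clock: 1.5
tcp_pos: [320.5, 319.8, 248.7]
orientation: [[-0.625, 0.78, 0.0], [0.78, 0.625, 0.001], [0.001, 0.001, -1.0]]
ft_force: [0.5, 0.7, 0.5]
finger_gap: 36.5
gripper_force: 0.0
```

carry_out(motion=[{"translation": [-1,-0.3,0],"delta_rot": [0,0,0.172]},{"translation": [-1,-0.3,0],"delta_rot": [0,0,0.172]},{"translation": [-1,-0.3,0],"delta_rot": [0,0,0.172]},{"translation": [-1,-0.3,0],"delta_rot": [0,0,0.172]},{"translation": [-1,-0.3,0],"delta_rot": [0,0,0.172]},{"translation": [-1,-0.3,0],"delta_rot": [0,0,0.172]},{"translation": [-1,-0.3,0],"delta_rot": [0,0,0.172]}])

```text
clock: 2.2
tcp_pos: [398.6, 128.6, 248.3]
orientation: [[-0.14, 0.99, -0.0], [0.99, 0.14, 0.001], [0.001, -0.0, -1.0]]
ft_force: [-0.3, 0.3, -0.0]
finger_gap: 36.6
gripper_force: 0.0
```

Run:
```python
from h import *
s=manip.read_state(); print(s['clock'],s['tcp_pos'],s['orientation'],s['finger_gap'],s['joint_pos'])
K,R,t=cam('wrist'); print(-R.T@t,R[2])
im=save('wrist','w1.png')
for q in('lid_handle','kiln','flask_short'):
    print(q,[(np.round(r['rect']).tolist(),round(r['p'],2)) for r in manip.spot_in(q,'wrist')[:3]])
```

```text
2.2 [398.609 128.646 248.273] [[-0.14   0.99  -0.   ]
 [ 0.99   0.14   0.001]
 [ 0.001 -0.    -1.   ]] 36.60452821796767 [0.284 0.071 1.887 0.001 1.183 0.143]
[388.27  197.409 374.605] [ 0.038 -0.276 -0.96 ]
lid_handle [([352.0, 140.0, 638.0, 366.0], 0.87)]
kiln [([353.0, 140.0, 640.0, 362.0], 0.92), ([407.0, 1.0, 495.0, 71.0], 0.69)]
flask_short [([470.0, 0.0, 553.0, 69.0], 0.88)]
```

View pics/w1.png

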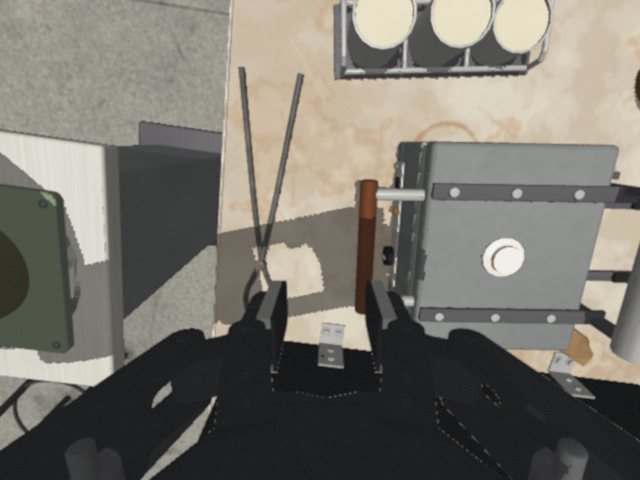

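The wrist view shows the bar from (369,181) to (362,312). The flask tops are at (384,14), (462,12) and, for the short one, (522,23).

Run:
```python
from h import *
a=ray('wrist',369,182,117);b=ray('wrist',362,311,117);print(a,b,np.linalg.norm(a-b),(a+b)/2,np.arctan2(-(a-b)[0],(a-b)[1]))
for u,v,z in[(522,23,56),(462,12,80),(384,14,80),(503,257,134)]:print(ray('wrist',u,v,z))
m=(a+b)/2
# tilt 0.4 forward, grasp point (TCP -2 along z) on bar
R=Rt(.14,.4)
for h in (60,0): print(m+R[:,2]*(2-h)); 
rows([(m+R[:,2]*(2-70),R),(m+R[:,2]*2,R)])
```

```text
[424.598 171.555 117.   ] [438.184  62.165 117.   ] 110.23073869706914 [431.391 116.86  117.   ] 0.12357055625812198
[536.688 314.015  56.   ]
[477.596 305.888  80.   ]
[418.494 296.102  80.   ]
[533.619 131.707 134.   ]
[409.026 113.709 170.422]
[432.162 116.969 115.158]
{"translation":[-0.081, 0.023, 0.343],"delta_rot":[-0.127, -0.0, 0.0]}
{"translation":[-0.081, 0.159, 0.665],"delta_rot":[-0.127, -0.0, 0.0]}
```

carry_out(motion=[{"translation": [-0.08,0.023,0.343],"delta_rot": [-0.127,0,0]},{"translation": [-0.08,0.023,0.343],"delta_rot": [-0.127,0,0]},{"translation": [-0.08,0.023,0.343],"delta_rot": [-0.127,0,0]},{"translation": [-0.08,0.023,0.343],"delta_rot": [-0.127,0,0]},{"translation": [-0.08,0.023,0.343],"delta_rot": [-0.127,0,0]}], hand=-0.34)

```text
clock: 2.9
tcp_pos: [405.6, 112.5, 180.4]
orientation: [[-0.139, 0.913, 0.384], [0.99, 0.128, 0.054], [0.0, 0.388, -0.922]]
ft_force: [0.4, -0.4, 0.6]
finger_gap: 27.6
gripper_force: 0.0
```

Run:
```python
from h import *
s=manip.read_state(); print(s['clock'],s['tcp_pos'],s['finger_gap'],s['joint_pos'])
save('wrist','w2.png'); print(proj('wrist',[[431.4,116.9,117]]))
m=np.array([431.4,116.9,117]);R=Rt(.14,.4); rows([(m+R[:,2]*2,R)])
```

```text
2.9 [405.579 112.52  180.377] 27.63226645605279 [ 0.283 -0.017  2.243 -0.11   0.524  0.228]
[[322.553 256.309]]
{"translation":[0.003, -0.013, 0.354],"delta_rot":[0.0, -0.0, -0.0]}
```

View pics/w2.png

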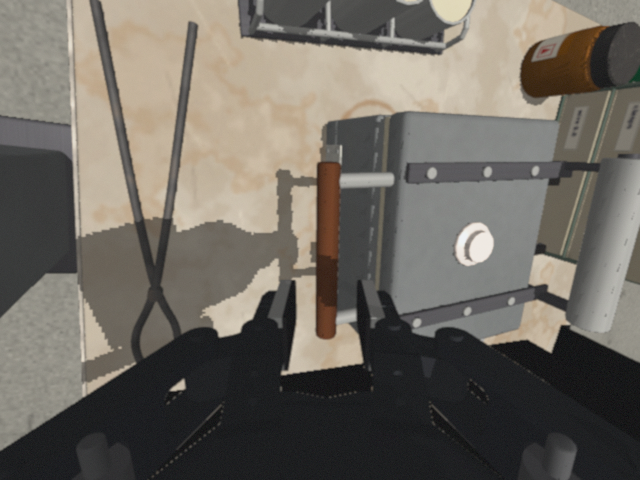

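The bar runs from (328,160) to (327,338), centred between the fingers and within about 2 mm of the prediction. I descend and grip.

carry_out(motion=[{"translation": [0,-0.003,0.15],"delta_rot": [0,0,0]},{"translation": [0,-0.003,0.28],"delta_rot": [0,0,0]},{"translation": [0,-0.003,0.354],"delta_rot": [0,0,0]},{"translation": [0,-0.003,0.354],"delta_rot": [0,0,0]}])

```text
clock: 3.35
tcp_pos: [434.8, 116.2, 113.8]
orientation: [[-0.138, 0.913, 0.383], [0.99, 0.127, 0.053], [-0.0, 0.387, -0.922]]
ft_force: [0.4, 0.4, 1.3]
finger_gap: 28.3
gripper_force: 0.0
```

carry_out(motion=[{"translation": [0,0,0],"delta_rot": [0,0,0]},{"translation": [0,0,0],"delta_rot": [0,0,0]},{"translation": [0,0,0],"delta_rot": [0,0,0]},{"translation": [0,0,0],"delta_rot": [0,0,0]}], hand=-1, newtons=30)

```text
clock: 3.75
tcp_pos: [433.4, 115.9, 115.4]
orientation: [[-0.138, 0.911, 0.388], [0.99, 0.126, 0.055], [0.001, 0.392, -0.92]]
ft_force: [3.9, 1.4, -2.6]
finger_gap: 13.1
gripper_force: 29.3
```

```bash
cat > arc.py <<'E'
from h import *
import sys
def arc(a0,a1,t0,t1,n,A=.14,m=None,R0=None):
    """lid arc from angle a0 to a1 with tool tilt t0->t1, TCP relative to current pose"""
    s=manip.read_state(); p0=np.array(s['tcp_pos']); ex=np.array([np.cos(A),np.sin(A),0]); u=np.array([0,0,1.])
    b=np.arctan2(13,189.5)
    f=lambda a: -190*np.cos(a+b)*ex+190*np.sin(a+b)*u
    g=p0-Rt(A,t0)[:,2]*2   # bar now
    T=[]
    for k in range(1,n+1):
        x=k/n; R=Rt(A,t0+(t1-t0)*x); T.append((g+f(a0+(a1-a0)*x)-f(a0)+R[:,2]*2,R))
    rows(T,R0=Rt(A,t0))
E
python3 - <<'E'
from arc import *
s=manip.read_state(); print(s['clock'],s['tcp_pos'],s['finger_gap'],s['joint_pos'],s['ft_force'],s['gripper_force'])
arc(0,.9,.4,0,19)
E
```

```text
3.75 [433.418 115.947 115.406] 13.119936229669548 [ 0.27   0.137  2.3   -0.167  0.31   0.281] [ 3.942  1.362 -2.564] 29.33591991662979
{"translation":[0.0, 0.021, -0.04],"delta_rot":[0.007, -0.0, -0.0]}
{"translation":[0.0, 0.044, -0.078],"delta_rot":[0.013, -0.0, -0.0]}
{"translation":[0.0, 0.069, -0.116],"delta_rot":[0.02, -0.0, -0.0]}
{"translation":[-0.0, 0.095, -0.152],"delta_rot":[0.027, -0.0, -0.0]}
{"translation":[0.0, 0.123, -0.187],"delta_rot":[0.034, -0.0, -0.0]}
{"translation":[0.0, 0.153, -0.221],"delta_rot":[0.04, -0.0, -0.0]}
{"translation":[0.0, 0.184, -0.253],"delta_rot":[0.047, 0.0, -0.0]}
{"translation":[-0.0, 0.217, -0.283],"delta_rot":[0.054, -0.0, 0.0]}
{"translation":[0.0, 0.251, -0.312],"delta_rot":[0.06, -0.0, -0.0]}
{"translation":[0.0, 0.287, -0.34],"delta_rot":[0.067, -0.0, -0.0]}
{"translation":[0.0, 0.324, -0.365],"delta_rot":[0.074, -0.0, 0.0]}
{"translation":[0.0, 0.362, -0.389],"delta_rot":[0.08, -0.0, -0.0]}
{"translation":[0.0, 0.401, -0.411],"delta_rot":[0.087, -0.0, -0.0]}
{"translation":[0.0, 0.441, -0.431],"delta_rot":[0.094, -0.0, -0.0]}
{"translation":[0.0, 0.482, -0.45],"delta_rot":[0.101, -0.0, -0.0]}
{"translation":[0.0, 0.524, -0.466],"delta_rot":[0.107, 0.0, -0.0]}
{"translation":[0.0, 0.566, -0.48],"delta_rot":[0.114, -0.0, -0.0]}
{"translation":[0.0, 0.609, -0.492],"delta_rot":[0.121, 0.0, -0.0]}
{"translation":[0.0, 0.653, -0.502],"delta_rot":[0.127, -0.0, -0.0]}
```

carry_out(motion=[{"translation": [0,0.021,-0.04],"delta_rot": [0.007,0,0]},{"translation": [0,0.044,-0.078],"delta_rot": [0.013,0,0]},{"translation": [0,0.069,-0.116],"delta_rot": [0.02,0,0]},{"translation": [0,0.095,-0.152],"delta_rot": [0.027,0,0]},{"translation": [0,0.123,-0.187],"delta_rot": [0.034,0,0]},{"translation": [0,0.153,-0.221],"delta_rot": [0.04,0,0]},{"translation": [0,0.184,-0.253],"delta_rot": [0.047,0,0]}])

```text
clock: 4.45
tcp_pos: [446.9, 117.6, 175.9]
orientation: [[-0.138, 0.959, 0.247], [0.99, 0.133, 0.035], [0.0, 0.25, -0.968]]
ft_force: [5.7, -0.6, -6.1]
finger_gap: 12.4
gripper_force: 29.6
```

Run:
```python
from arc import *
s=manip.read_state(); print(s['clock'],s['tcp_pos'],s['orientation'],s['finger_gap'],s['joint_pos'],s['ft_force'],s['gripper_force'])
a=7*.9/19
arc(a,1.5,.4*12/19,-.3,20);
```

```text
4.45 [446.858 117.612 175.9  ] [[-0.138  0.959  0.247]
 [ 0.99   0.133  0.035]
 [ 0.     0.25  -0.968]] 12.442605189667871 [ 0.25   0.104  2.082 -0.042  0.705  0.141] [ 5.748 -0.551 -6.115] 29.589429795742035
{"translation":[0.0, 0.035, -0.043],"delta_rot":[0.009, 0.0, 0.0]}
{"translation":[-0.0, 0.072, -0.084],"delta_rot":[0.018, 0.0, 0.0]}
{"translation":[-0.0, 0.111, -0.123],"delta_rot":[0.026, -0.0, -0.0]}
{"translation":[-0.0, 0.153, -0.159],"delta_rot":[0.035, -0.0, 0.0]}
{"translation":[0.0, 0.197, -0.193],"delta_rot":[0.044, 0.0, 0.0]}
{"translation":[0.0, 0.242, -0.224],"delta_rot":[0.053, 0.0, -0.0]}
{"translation":[-0.0, 0.29, -0.253],"delta_rot":[0.062, -0.0, 0.0]}
{"translation":[0.0, 0.339, -0.278],"delta_rot":[0.07, -0.0, 0.0]}
{"translation":[0.0, 0.389, -0.301],"delta_rot":[0.079, 0.0, -0.0]}
{"translation":[0.0, 0.441, -0.321],"delta_rot":[0.088, 0.0, 0.0]}
{"translation":[0.0, 0.493, -0.338],"delta_rot":[0.097, -0.0, 0.0]}
{"translation":[-0.0, 0.547, -0.351],"delta_rot":[0.106, 0.0, 0.0]}
{"translation":[0.0, 0.601, -0.362],"delta_rot":[0.114, -0.0, 0.0]}
{"translation":[0.0, 0.656, -0.369],"delta_rot":[0.123, 0.0, 0.0]}
{"translation":[-0.0, 0.711, -0.373],"delta_rot":[0.132, 0.0, 0.0]}
{"translation":[0.0, 0.766, -0.374],"delta_rot":[0.141, 0.0, -0.0]}
{"translation":[0.0, 0.821, -0.371],"delta_rot":[0.15, 0.0, 0.0]}
{"translation":[0.0, 0.876, -0.366],"delta_rot":[0.158, 0.0, 0.0]}
{"translation":[-0.0, 0.931, -0.357],"delta_rot":[0.167, 0.0, 0.0]}
{"translation":[0.0, 0.985, -0.345],"delta_rot":[0.176, -0.0, 0.0]}
```

carry_out(motion=[{"translation": [0,0.035,-0.043],"delta_rot": [0.009,0,0]},{"translation": [0,0.072,-0.084],"delta_rot": [0.018,0,0]},{"translation": [0,0.111,-0.123],"delta_rot": [0.026,0,0]},{"translation": [0,0.153,-0.159],"delta_rot": [0.035,0,0]},{"translation": [0,0.197,-0.193],"delta_rot": [0.044,0,0]},{"translation": [0,0.242,-0.224],"delta_rot": [0.053,0,0]},{"translation": [0,0.29,-0.253],"delta_rot": [0.062,0,0]},{"translation": [0,0.339,-0.278],"delta_rot": [0.07,0,0]},{"translation": [0,0.389,-0.301],"delta_rot": [0.079,0,0]},{"translation": [0,0.441,-0.321],"delta_rot": [0.088,0,0]},{"translation": [0,0.493,-0.338],"delta_rot": [0.097,0,0]}])

```text
clock: 5.55
tcp_pos: [522.5, 127.0, 266.6]
orientation: [[-0.138, 0.989, -0.058], [0.99, 0.138, -0.01], [-0.002, -0.058, -0.998]]
ft_force: [-4.5, -2.9, 4.4]
finger_gap: 12.6
gripper_force: 30.0
```

Run:
```python
from arc import *
s=manip.read_state(); print(s['clock'],s['tcp_pos'],s['orientation'],s['finger_gap'],s['joint_pos'],s['ft_force'],s['gripper_force'])
im=save('scene','s2.png')
b=cv2.resize(im[120:320,200:440],(720,600)); cv2.imwrite('pics/s2c.png',b[:,:,::-1])
k=11/20; a=7*.9/19; a=a+(1.5-a)*k; t=.4*12/19; t=t+(-.3-t)*k
print(a,t); arc(a,1.56,t,-.3,11)
```

```text
5.55 [522.481 127.032 266.572] [[-0.138  0.989 -0.058]
 [ 0.99   0.138 -0.01 ]
 [-0.002 -0.058 -0.998]] 12.60710920384549 [0.216 0.278 1.58  0.002 1.343 0.077] [-4.497 -2.921  4.434] 30.000145733356476
0.9742105263157896 -0.051315789473684204
{"translation":[0.0, 0.043, -0.027],"delta_rot":[0.007, -0.0, 0.0]}
{"translation":[-0.0, 0.087, -0.051],"delta_rot":[0.014, -0.0, -0.0]}
{"translation":[0.0, 0.132, -0.073],"delta_rot":[0.022, -0.0, -0.0]}
{"translation":[0.0, 0.179, -0.092],"delta_rot":[0.029, -0.0, -0.0]}
{"translation":[-0.0, 0.226, -0.109],"delta_rot":[0.036, 0.0, -0.0]}
{"translation":[-0.0, 0.275, -0.123],"delta_rot":[0.043, -0.0, 0.0]}
{"translation":[-0.0, 0.324, -0.135],"delta_rot":[0.05, 0.0, -0.0]}
{"translation":[0.0, 0.373, -0.144],"delta_rot":[0.058, -0.0, 0.0]}
{"translation":[-0.0, 0.423, -0.151],"delta_rot":[0.065, -0.0, -0.0]}
{"translation":[0.0, 0.473, -0.154],"delta_rot":[0.072, 0.0, -0.0]}
{"translation":[-0.0, 0.524, -0.155],"delta_rot":[0.079, -0.0, -0.0]}
```

View pics/s2c.png

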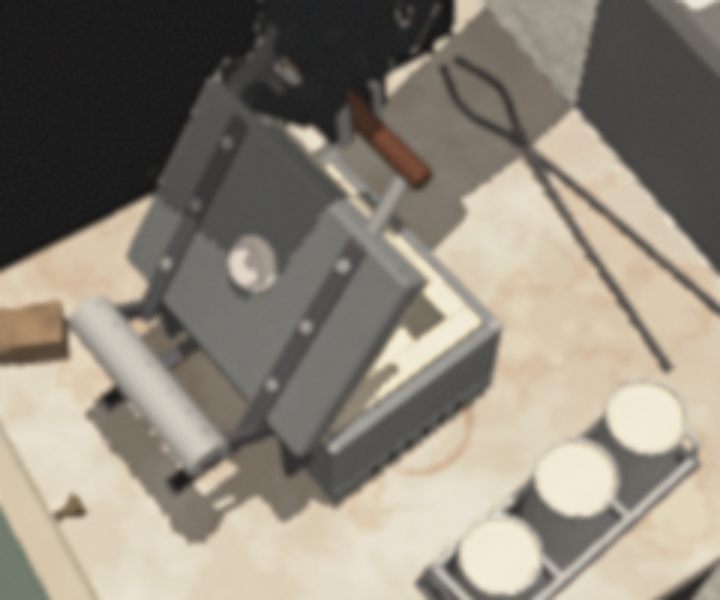

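The lid stands at about 1 rad with the handle bar in the fingers (crop (390,140)). I carry on to open.

carry_out(motion=[{"translation": [0,0.043,-0.027],"delta_rot": [0.007,0,0]},{"translation": [0,0.087,-0.051],"delta_rot": [0.014,0,0]},{"translation": [0,0.132,-0.073],"delta_rot": [0.022,0,0]},{"translation": [0,0.179,-0.092],"delta_rot": [0.029,0,0]},{"translation": [0,0.226,-0.109],"delta_rot": [0.036,0,0]},{"translation": [0,0.275,-0.123],"delta_rot": [0.043,0,0]},{"translation": [0,0.324,-0.135],"delta_rot": [0.05,0,0]},{"translation": [0,0.373,-0.144],"delta_rot": [0.058,0,0]},{"translation": [0,0.423,-0.151],"delta_rot": [0.065,0,0]},{"translation": [0,0.473,-0.154],"delta_rot": [0.072,0,0]},{"translation": [0,0.524,-0.155],"delta_rot": [0.079,0,0]},{"translation": [0,0.524,-0.155],"delta_rot": [0.079,0,0]}])

```text
clock: 6.8
tcp_pos: [631.9, 140.8, 291.8]
orientation: [[-0.136, 0.947, -0.29], [0.991, 0.129, -0.044], [-0.005, -0.293, -0.956]]
ft_force: [3.3, -5.4, 3.2]
finger_gap: 12.6
gripper_force: 33.0
```

carry_out(motion=[{"translation": [0,0,0],"delta_rot": [0,0,0]},{"translation": [0,0,0],"delta_rot": [0,0,0]},{"translation": [0,0,0],"delta_rot": [0,0,0]}], hand=-0.3)

```text
clock: 7.1
tcp_pos: [629.7, 143.0, 290.7]
orientation: [[-0.138, 0.946, -0.293], [0.99, 0.132, -0.041], [-0.0, -0.296, -0.955]]
ft_force: [2.6, -0.2, 0.9]
finger_gap: 29.7
gripper_force: 1.2
```

Run:
```python
from h import *
s=manip.read_state(); print(s['clock'],s['tcp_pos'],s['orientation'],s['finger_gap'],s['joint_pos'],s['ft_force'],s['gripper_force'])
p=np.array(s['tcp_pos']); R=np.array(s['orientation'])
rows([(p-R[:,2]*90,R)])
f=np.array([540,318,200.]); p1=p-R[:,2]*90
rows([([p1[0]-60,220,330],Rt(.9)),(f,Rt(1.71))],p1,R)
```

```text
7.1 [629.72  142.983 290.723] [[-0.138  0.946 -0.293]
 [ 0.99   0.132 -0.041]
 [-0.    -0.296 -0.955]] 29.72677198449979 [0.197 0.573 1.079 0.018 1.789 0.06 ] [ 2.65  -0.245  0.948] 1.218348741531372
{"translation":[0.0, -0.0, -0.45],"delta_rot":[0.0, 0.0, 0.0]}
{"translation":[0.405, -0.166, 0.296],"delta_rot":[-0.091, -0.036, -0.241]}
{"translation":[0.929, -0.175, 0.979],"delta_rot":[-0.075, -0.075, -0.496]}
```

carry_out(motion=[{"translation": [0,0,-0.2],"delta_rot": [0,0,0]},{"translation": [0,0,-0.4],"delta_rot": [0,0,0]},{"translation": [0,0,-0.45],"delta_rot": [0,0,0]},{"translation": [0,0,-0.45],"delta_rot": [0,0,0]}])

```text
clock: 7.5
tcp_pos: [656.1, 147.2, 378.2]
orientation: [[-0.139, 0.946, -0.292], [0.99, 0.133, -0.04], [0.001, -0.295, -0.956]]
ft_force: [0.7, 0.2, -0.6]
finger_gap: 29.7
gripper_force: 0.0
```

carry_out(motion=[{"translation": [0.405,-0.166,0.296],"delta_rot": [-0.091,-0.036,-0.241]},{"translation": [0.405,-0.166,0.296],"delta_rot": [-0.091,-0.036,-0.241]},{"translation": [0.405,-0.166,0.296],"delta_rot": [-0.091,-0.036,-0.241]},{"translation": [0.405,-0.166,0.296],"delta_rot": [-0.091,-0.036,-0.241]},{"translation": [0.405,-0.166,0.296],"delta_rot": [-0.091,-0.036,-0.241]},{"translation": [0.929,-0.175,0.979],"delta_rot": [-0.075,-0.075,-0.496]},{"translation": [0.929,-0.175,0.979],"delta_rot": [-0.075,-0.075,-0.496]},{"translation": [0.929,-0.175,0.979],"delta_rot": [-0.075,-0.075,-0.496]},{"translation": [0.929,-0.175,0.979],"delta_rot": [-0.075,-0.075,-0.496]},{"translation": [0.929,-0.175,0.979],"delta_rot": [-0.075,-0.075,-0.496]},{"translation": [0.929,-0.175,0.979],"delta_rot": [-0.075,-0.075,-0.496]},{"translation": [0.929,-0.175,0.979],"delta_rot": [-0.075,-0.075,-0.496]}], hand=0.9)

```text
clock: 8.7
tcp_pos: [537.8, 317.7, 198.3]
orientation: [[-0.99, -0.139, -0.005], [-0.139, 0.99, -0.002], [0.005, -0.001, -1.0]]
ft_force: [0.2, -0.5, -0.0]
finger_gap: 80.8
gripper_force: 0.0
```

Run:
```python
from h import *
s=manip.read_state(); print(s['clock'],s['tcp_pos'],s['orientation'],s['finger_gap'],s['joint_pos'],s['ft_force'])
im=save('wrist','w3.png'); 
for r in manip.cut_out('flask_short','wrist')[:3]:
    m=r['mask']; print(r['p'],r['rect'],m.sum())
for r in manip.spot_in('flask_tall_a','wrist')[:3]: print('tall',r)
sc=manip.capture('scene')
o=np.zeros((480,800,3),np.uint8); o[:,:400]=cv2.resize(im,(400,300))[np.clip(np.arange(480)-90,0,299)]; o[:,400:]=cv2.resize(sc[120:360,210:410],(400,480)); o[:,:400]=0;o[90:390,:400]=cv2.resize(im,(400,300))
cv2.imwrite('pics/w3c.png',o[:,:,::-1])
print(proj('wrist',[[537,315,56],[540,132,34],[540,132,100]]))
```

```text
8.7 [537.778 317.708 198.343] [[-0.99  -0.139 -0.005]
 [-0.139  0.99  -0.002]
 [ 0.005 -0.001 -1.   ]] 80.80038740089458 [ 0.515  0.433  1.518  0.001  1.196 -1.196] [ 0.155 -0.474 -0.002]
0.75 [297.6, 194.2, 357.7, 261.9] 3105
tall {'rect': [289.2, 120.5, 359.9, 194.8], 'p': 0.91}
tall {'rect': [285.3, 23.8, 358.7, 113.6], 'p': 0.77}
[[324.561 227.076]
 [118.451 196.519]
 [ 61.161 211.587]]
```

View pics/w3c.png

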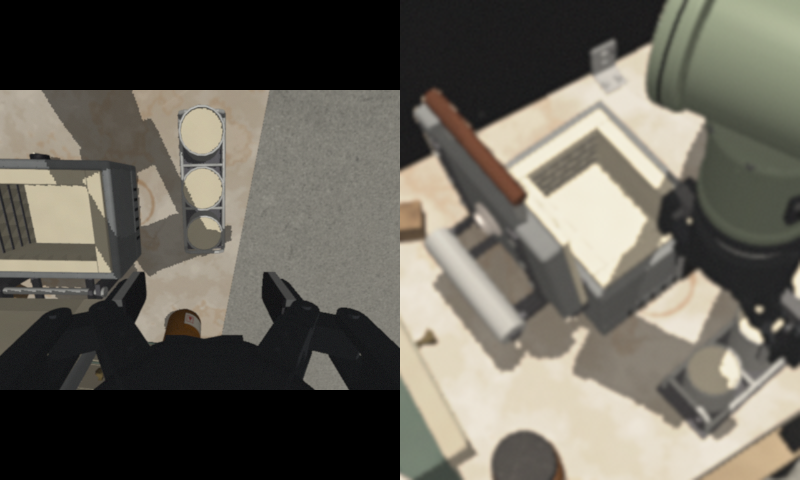

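The lid stands open by itself. In the wrist view the short flask's top is at about (328,226), nearest the jar.

Run:
```python
from h import *
im=cv2.imread('pics/w3.png'); g=cv2.cvtColor(im,cv2.COLOR_BGR2GRAY)[190:262,290:366]
c=cv2.HoughCircles(cv2.GaussianBlur(g,(5,5),1),cv2.HOUGH_GRADIENT,1,50,param1=60,param2=10,minRadius=24,maxRadius=34); print(c)
print(ray('wrist',328,226,56)); K,R,t=cam('wrist'); o=-R.T@t; print(o,K[0,0])
if c is not None: print(ray('wrist',290+c[0,0,0],190+c[0,0,1],56))
```

```text
[[[36.5 37.5 26.6]]]
[535.688 317.717  56.   ]
[468.993 307.036 326.056] 333.32781119691987
[537.139 316.655  56.   ]
```

Run:
```python
from h import *
rows([([537,316.8,90],Rt(1.71)),([537,316.8,44],Rt(1.71))])
```

```text
{"translation":[0.011, -0.003, 0.548],"delta_rot":[-0.0, -0.001, -0.001]}
{"translation":[0.01, -0.003, 0.778],"delta_rot":[-0.0, -0.001, -0.001]}
```

carry_out(motion=[{"translation": [0.005,-0.003,0.2],"delta_rot": [0,-0.001,-0.001]},{"translation": [0.01,-0.003,0.4],"delta_rot": [0,-0.001,-0.001]},{"translation": [0.01,-0.003,0.55],"delta_rot": [0,-0.001,-0.001]},{"translation": [0.01,-0.003,0.65],"delta_rot": [0,-0.001,-0.001]},{"translation": [0.01,-0.003,0.72],"delta_rot": [0,-0.001,-0.001]},{"translation": [0.01,-0.003,0.77],"delta_rot": [0,-0.001,-0.001]},{"translation": [0.01,-0.003,0.77],"delta_rot": [0,-0.001,-0.001]},{"translation": [0.01,-0.003,0.77],"delta_rot": [0,-0.001,-0.001]}])

```text
clock: 9.7
tcp_pos: [538.2, 317.5, 46.7]
orientation: [[-0.99, -0.141, 0.003], [-0.141, 0.99, 0.001], [-0.003, 0.001, -1.0]]
ft_force: [0.1, 1.1, 0.3]
finger_gap: 81.3
gripper_force: 0.0
```

carry_out(motion=[{"translation": [0,0,0],"delta_rot": [0,0,0]},{"translation": [0,0,0],"delta_rot": [0,0,0]},{"translation": [0,0,0],"delta_rot": [0,0,0]},{"translation": [0,0,0],"delta_rot": [0,0,0]},{"translation": [0,0,0],"delta_rot": [0,0,0]},{"translation": [0,0,0],"delta_rot": [0,0,0]}], hand=-1, newtons=40)

```text
clock: 10.3
tcp_pos: [538.3, 317.7, 47.2]
orientation: [[-0.99, -0.141, 0.004], [-0.141, 0.99, 0.002], [-0.004, 0.001, -1.0]]
ft_force: [-1.3, 0.5, 5.9]
finger_gap: 48.7
gripper_force: 41.9
```

carry_out(motion=[{"translation": [0,0,-0.05],"delta_rot": [0,0,0]},{"translation": [0,0,-0.15],"delta_rot": [0,0,0]},{"translation": [0,0,-0.3],"delta_rot": [0,0,0]},{"translation": [0,0,-0.45],"delta_rot": [0,0,0]},{"translation": [0,0,-0.6],"delta_rot": [0,0,0]},{"translation": [0,0,-0.68],"delta_rot": [0,0,0]},{"translation": [0,0,-0.7],"delta_rot": [0,0,0]},{"translation": [0,0,-0.7],"delta_rot": [0,0,0]}])

```text
clock: 11.1
tcp_pos: [537.2, 317.0, 186.0]
orientation: [[-0.99, -0.141, 0.002], [-0.141, 0.99, 0.0], [-0.002, 0.0, -1.0]]
ft_force: [0.6, 0.1, -2.6]
finger_gap: 48.5
gripper_force: 41.7
```

Run:
```python
from h import *
s=manip.read_state(); print(s['clock'],s['tcp_pos'],s['finger_gap'],s['ft_force'],s['joint_pos'])
rows([([538,132,187],Rt(1.71))])
```

```text
11.1 [537.243 317.014 186.044] 48.54654273521849 [ 0.637  0.121 -2.647] [ 0.515  0.437  1.543 -0.001  1.16  -1.197]
{"translation":[0.127, -0.916, -0.005],"delta_rot":[0.0, 0.001, 0.001]}
```

carry_out(motion=[{"translation": [0.02,-0.15,0],"delta_rot": [0,0,0]},{"translation": [0.05,-0.35,0],"delta_rot": [0,0,0]},{"translation": [0.08,-0.55,0],"delta_rot": [0,0,0]},{"translation": [0.1,-0.72,0],"delta_rot": [0,0,0]},{"translation": [0.12,-0.85,0],"delta_rot": [0,0,0]},{"translation": [0.127,-0.916,0],"delta_rot": [0,0,0]},{"translation": [0.127,-0.916,0],"delta_rot": [0,0,0]},{"translation": [0.127,-0.916,0],"delta_rot": [0,0,0]}])

```text
clock: 11.9
tcp_pos: [538.1, 132.9, 185.2]
orientation: [[-0.99, -0.141, 0.001], [-0.141, 0.99, 0.001], [-0.001, 0.001, -1.0]]
ft_force: [-0.1, 0.1, -1.7]
finger_gap: 48.6
gripper_force: 42.0
```

Run:
```python
from h import *
s=manip.read_state(); print(s['clock'],s['tcp_pos'],s['finger_gap'],s['ft_force'],s['joint_pos'])
im=save('wrist','w4.png'); save('scene','s4.png'); save('side','d4.png')
O=np.array([540,132,0]);A=.14;ex=np.array([np.cos(A),np.sin(A),0]);ey=np.array([-np.sin(A),np.cos(A),0])
P=[O+a*ex*42.5+b*ey*60+[0,0,100] for a,b in((-1,-1),(-1,1),(1,1),(1,-1))]+[O+a*ex*67.5+b*ey*85+[0,0,100] for a,b in((-1,-1),(-1,1),(1,1),(1,-1))]
print(proj('wrist',P)); print(proj('scene',P))
d=im.copy()
q=proj('wrist',P).astype(int)
for k in (0,4): cv2.polylines(d,[q[k:k+4].reshape(-1,1,2)],True,(255,0,0),1)
cv2.imwrite('pics/w4d.png',d[:,:,::-1])
```

```text
11.9 [538.104 132.882 185.246] 48.60665611973656 [-0.12   0.107 -1.703] [ 0.221  0.335  1.71   0.001  1.096 -1.492]
[[231.057 190.376]
 [419.778 191.15 ]
 [409.861 311.22 ]
 [240.12  310.579]
 [187.314 149.559]
 [463.759 150.724]
 [441.641 342.199]
 [208.083 341.336]]
[[307.134 182.667]
 [348.833 224.552]
 [313.253 251.766]
 [272.097 207.383]
 [308.847 167.552]
 [368.146 225.938]
 [311.453 270.076]
 [253.375 206.06 ]]
```

View pics/w4d.png

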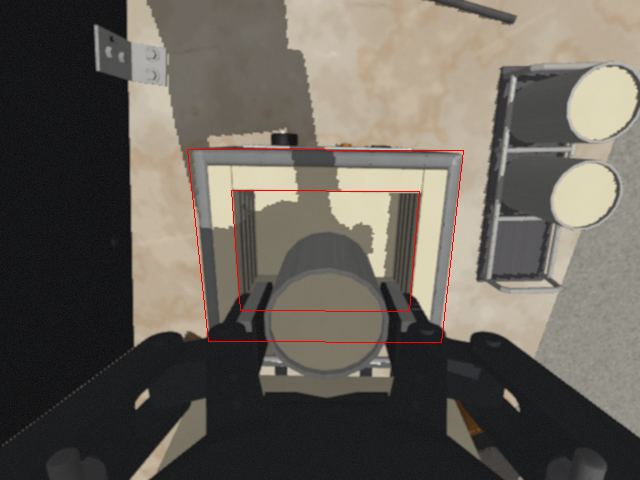

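The overlay fits the kiln's rim closely, so origin (540,132) and yaw 0.14 hold. I lower the flask.

Run:
```python
from h import *
print(ray('wrist',328,322,194)); rows([([540.5,132,84],Rt(1.71))])
```

```text
[535.887 132.766 194.   ]
{"translation":[-0.01, -0.009, 0.508],"delta_rot":[0.0, 0.001, 0.001]}
```

carry_out(motion=[{"translation": [-0.02,-0.007,0.1],"delta_rot": [0,0,0]},{"translation": [-0.02,-0.007,0.22],"delta_rot": [0,0,0]},{"translation": [-0.02,-0.007,0.32],"delta_rot": [0,0,0]},{"translation": [-0.02,-0.007,0.4],"delta_rot": [0,0,0]},{"translation": [-0.02,-0.007,0.46],"delta_rot": [0,0,0]},{"translation": [-0.02,-0.007,0.5],"delta_rot": [0,0,0]},{"translation": [-0.02,-0.007,0.5],"delta_rot": [0,0,0]},{"translation": [-0.02,-0.007,0.5],"delta_rot": [0,0,0]}])

```text
clock: 12.85
tcp_pos: [543.0, 131.7, 86.3]
orientation: [[-0.99, -0.142, 0.003], [-0.142, 0.99, 0.001], [-0.003, 0.0, -1.0]]
ft_force: [0.3, -0.1, -2.1]
finger_gap: 48.4
gripper_force: 42.0
```

carry_out(motion=[{"translation": [0,0,0.01],"delta_rot": [0,0,0]},{"translation": [0,0,0.02],"delta_rot": [0,0,0]},{"translation": [0,0,0.03],"delta_rot": [0,0,0]},{"translation": [0,0,0.03],"delta_rot": [0,0,0]},{"translation": [0,0,0.03],"delta_rot": [0,0,0]}])

```text
clock: 13.35
tcp_pos: [542.5, 131.4, 79.9]
orientation: [[-0.99, -0.141, 0.002], [-0.141, 0.99, 0.0], [-0.002, 0.0, -1.0]]
ft_force: [-0.5, -0.7, -1.9]
finger_gap: 49.0
gripper_force: 42.0
```

Not touching yet, so I lower in 1 mm steps.

carry_out(motion=[{"translation": [0,0,0.005],"delta_rot": [0,0,0]},{"translation": [0,0,0.01],"delta_rot": [0,0,0]},{"translation": [0,0,0.01],"delta_rot": [0,0,0]}])

```text
clock: 13.65
tcp_pos: [542.4, 131.4, 77.7]
orientation: [[-0.99, -0.141, 0.001], [-0.141, 0.99, 0.0], [-0.001, 0.0, -1.0]]
ft_force: [-0.3, 0.5, -2.3]
finger_gap: 48.7
gripper_force: 42.0
```

carry_out(motion=[{"translation": [0,0,0.005],"delta_rot": [0,0,0]},{"translation": [0,0,0.005],"delta_rot": [0,0,0]},{"translation": [0,0,0.005],"delta_rot": [0,0,0]}])

```text
clock: 13.95
tcp_pos: [542.6, 131.4, 77.2]
orientation: [[-0.99, -0.141, 0.002], [-0.141, 0.99, 0.0], [-0.002, 0.0, -1.0]]
ft_force: [-1.4, -0.6, 2.8]
finger_gap: 48.7
gripper_force: 42.3
```

Contact is felt, so I release with a partial opening.

carry_out(motion=[{"translation": [0,0,0],"delta_rot": [0,0,0]},{"translation": [0,0,0],"delta_rot": [0,0,0]},{"translation": [0,0,0],"delta_rot": [0,0,0]},{"translation": [0,0,0],"delta_rot": [0,0,0]}], hand=0.58)

```text
clock: 14.35
tcp_pos: [542.6, 131.4, 76.8]
orientation: [[-0.99, -0.141, 0.002], [-0.141, 0.99, 0.0], [-0.002, 0.0, -1.0]]
ft_force: [-0.9, 0.1, 0.6]
finger_gap: 67.2
gripper_force: 0.0
```

carry_out(motion=[{"translation": [0,0,-0.08],"delta_rot": [0,0,0]},{"translation": [0,0,-0.25],"delta_rot": [0,0,0]},{"translation": [0,0,-0.45],"delta_rot": [0,0,0]},{"translation": [0,0,-0.65],"delta_rot": [0,0,0]},{"translation": [0,0,-0.8],"delta_rot": [0,0,0]},{"translation": [0,0,-0.8],"delta_rot": [0,0,0]}])

```text
clock: 14.95
tcp_pos: [544.6, 131.9, 241.8]
orientation: [[-0.99, -0.141, 0.012], [-0.141, 0.99, 0.003], [-0.012, 0.001, -1.0]]
ft_force: [-0.3, -0.2, 0.6]
finger_gap: 67.6
gripper_force: 0.0
```

Run:
```python
from h import *
s=manip.read_state(); print(s['clock'],s['tcp_pos'],s['finger_gap'],s['ft_force'],s['joint_pos'])
im=save('wrist','w5.png'); sc=save('scene','s5.png')
P=[[540,132,34],[540,132,86]]
print(proj('wrist',P),proj('scene',P))
o=np.zeros((480,800,3),np.uint8); o[90:390,:400]=cv2.resize(im,(400,300)); o[:,400:]=cv2.resize(sc[120:360,210:410],(400,480)); cv2.imwrite('pics/w5c.png',o[:,:,::-1])
```

```text
14.95 [544.609 131.867 241.821] 67.57809016383179 [-0.296 -0.167  0.562] [ 0.217  0.295  1.617 -0.     1.217 -1.495]
[[328.176 212.055]
 [328.52  224.649]] [[310.755 232.272]
 [310.227 219.541]]
```

View pics/w5c.png

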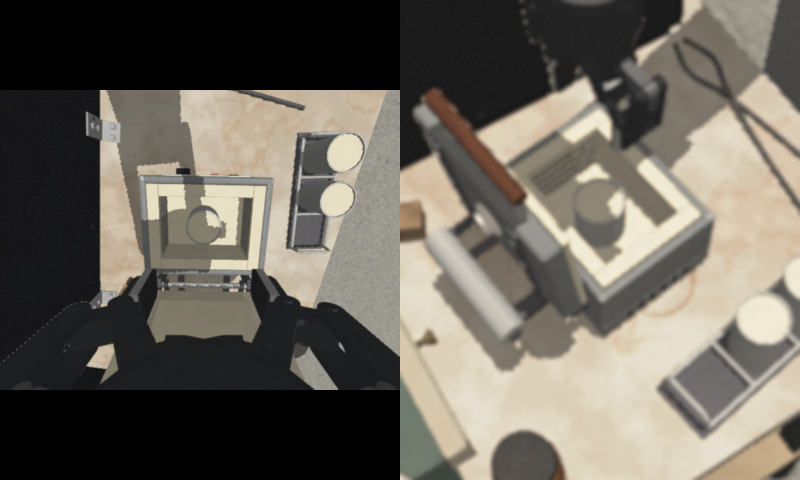

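The flask stands upright in the middle of the chamber, with its top at (204,222) in the wrist half, and the tall flasks are untouched. Next I go back to the handle.

Run:
```python
from h import *
A=.14;ex=np.array([np.cos(A),np.sin(A),0]);ey=np.array([-np.sin(A),np.cos(A),0]);h=np.array([619.2,143.2,104])
a=1.66+.0685; bar=h-190*np.cos(a)*ex+[0,0,190*np.sin(a)]
print(bar,proj('scene',[bar-56*ey,bar+56*ey]),'seen (225,166),(267,220)')
R=Rt(A,-.3); p0=manip.read_state()['tcp_pos']; R0=np.array(manip.read_state()['orientation'])
u=np.array([p0[0],p0[1],370.]); rows([(u,R0),(u+[0,0,0],Rt(.14)), (bar-78*R[:,2],R)])
rows([(bar+2*R[:,2],R)],bar-78*R[:,2],R)
```

```text
[648.748 147.364 291.642] [[225.076 168.418]
 [271.88  219.612]] seen (225,166),(267,220)
{"translation":[-0.002, 0.0, -0.664],"delta_rot":[0.0, 0.0, 0.0]}
{"translation":[-0.002, 0.0, -0.664],"delta_rot":[0.001, 0.001, 0.501]}
{"translation":[-0.656, 0.004, -0.643],"delta_rot":[0.076, 0.076, 0.496]}
{"translation":[0.0, 0.0, 0.4],"delta_rot":[0.0, 0.0, 0.0]}
```

carry_out(motion=[{"translation": [0,0,-0.25],"delta_rot": [0,0,0]},{"translation": [0,0,-0.5],"delta_rot": [0,0,0]},{"translation": [0,0,-0.664],"delta_rot": [0,0,0.05]},{"translation": [0,0,-0.664],"delta_rot": [0,0,0.5]},{"translation": [0,0,-0.664],"delta_rot": [0,0,0.5]},{"translation": [0,0,-0.664],"delta_rot": [0,0,0.5]},{"translation": [-0.3,0,-0.664],"delta_rot": [0,0,0.5]},{"translation": [-0.656,0.004,-0.643],"delta_rot": [0.076,0.076,0.496]},{"translation": [-0.656,0.004,-0.643],"delta_rot": [0.076,0.076,0.496]},{"translation": [-0.656,0.004,-0.643],"delta_rot": [0.076,0.076,0.496]},{"translation": [-0.656,0.004,-0.643],"delta_rot": [0.076,0.076,0.496]},{"translation": [-0.656,0.004,-0.643],"delta_rot": [0.076,0.076,0.496]},{"translation": [-0.656,0.004,-0.643],"delta_rot": [0.076,0.076,0.496]},{"translation": [-0.656,0.004,-0.643],"delta_rot": [0.076,0.076,0.496]},{"translation": [-0.656,0.004,-0.643],"delta_rot": [0.076,0.076,0.496]}], hand=-0.3)

```text
clock: 16.55
tcp_pos: [672.0, 150.6, 363.6]
orientation: [[-0.143, 0.944, -0.297], [0.99, 0.136, -0.043], [0.0, -0.3, -0.954]]
ft_force: [-0.2, -0.1, -0.5]
finger_gap: 30.1
gripper_force: 0.0
```

Run:
```python
from h import *
A=.14;ex=np.array([np.cos(A),np.sin(A),0]);ey=np.array([-np.sin(A),np.cos(A),0]);bar=np.array([648.7,147.4,291.6])
s=manip.read_state(); print(s['clock'],s['tcp_pos'],s['orientation'],s['finger_gap'],s['joint_pos'])
R=Rt(A,-.3); rows([(bar-30*R[:,2],R),(bar+2*R[:,2],R)])
im=save('wrist','w6.png'); d=im.copy()
q=proj('wrist',[bar-56*ey,bar+56*ey]).astype(int); print(q); cv2.line(d,tuple(map(int,q[0])),tuple(map(int,q[1])),(0,255,0),1)
cv2.imwrite('pics/w6d.png',d[:,:,::-1])
```

```text
16.55 [671.99  150.593 363.615] [[-0.143  0.944 -0.297]
 [ 0.99   0.136 -0.043]
 [ 0.    -0.3   -0.954]] 30.073955773055683 [0.197 0.661 0.745 0.018 2.04  0.059]
{"translation":[0.001, -0.005, 0.229],"delta_rot":[-0.002, 0.0, 0.001]}
{"translation":[0.001, -0.004, 0.389],"delta_rot":[-0.002, 0.0, 0.001]}
[[326 329]
 [327 164]]
```

View pics/w6d.png

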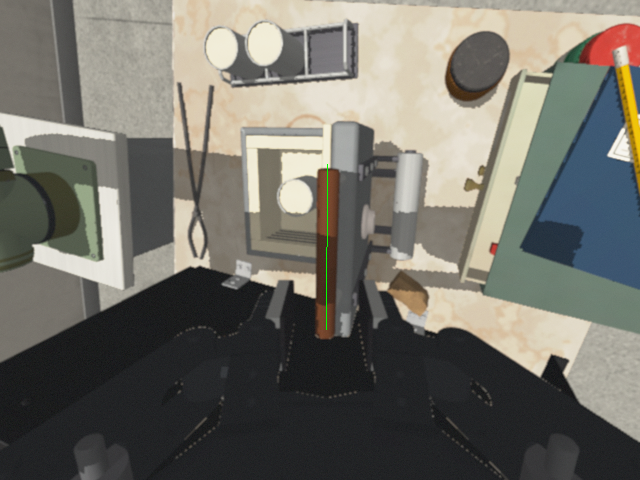

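The handle lies on the predicted line, (327,164) to (326,329), midway between the fingers. I descend and grip.

carry_out(motion=[{"translation": [0,-0.004,0.15],"delta_rot": [0,0,0]},{"translation": [0,-0.004,0.29],"delta_rot": [0,0,0]},{"translation": [0,-0.004,0.36],"delta_rot": [0,0,0]},{"translation": [0,-0.004,0.389],"delta_rot": [0,0,0]},{"translation": [0,-0.004,0.389],"delta_rot": [0,0,0]}])

```text
clock: 17.1
tcp_pos: [647.5, 147.3, 291.8]
orientation: [[-0.142, 0.945, -0.295], [0.99, 0.135, -0.042], [0.0, -0.298, -0.955]]
ft_force: [-0.1, -0.0, -0.2]
finger_gap: 30.0
gripper_force: 0.0
```

carry_out(motion=[{"translation": [0,0,0],"delta_rot": [0,0,0]},{"translation": [0,0,0],"delta_rot": [0,0,0]},{"translation": [0,0,0],"delta_rot": [0,0,0]},{"translation": [0,0,0],"delta_rot": [0,0,0]}], hand=-1, newtons=35)

```text
clock: 17.5
tcp_pos: [649.0, 147.5, 292.8]
orientation: [[-0.141, 0.946, -0.291], [0.99, 0.134, -0.041], [0.0, -0.294, -0.956]]
ft_force: [3.5, 0.1, 4.6]
finger_gap: 12.5
gripper_force: 34.4
```

Run:
```python
from arc import *
s=manip.read_state(); print(s['clock'],s['tcp_pos'],s['finger_gap'],s['ft_force'],s['gripper_force'])
arc(1.66,.86,-.3,0.05,19)
```

```text
17.5 [648.981 147.484 292.811] 12.47015026016563 [3.522 0.119 4.637] 34.438835978507996
{"translation":[0.0, -0.039, 0.007],"delta_rot":[-0.006, 0.0, 0.0]}
{"translation":[0.0, -0.078, 0.015],"delta_rot":[-0.012, 0.0, -0.0]}
{"translation":[-0.0, -0.117, 0.024],"delta_rot":[-0.018, 0.0, -0.0]}
{"translation":[-0.0, -0.155, 0.036],"delta_rot":[-0.023, 0.0, -0.0]}
{"translation":[-0.0, -0.193, 0.049],"delta_rot":[-0.029, 0.0, 0.0]}
{"translation":[0.0, -0.23, 0.063],"delta_rot":[-0.035, 0.0, -0.0]}
{"translation":[-0.0, -0.266, 0.08],"delta_rot":[-0.041, 0.0, -0.0]}
{"translation":[-0.0, -0.302, 0.097],"delta_rot":[-0.047, 0.0, -0.0]}
{"translation":[-0.0, -0.337, 0.116],"delta_rot":[-0.053, 0.0, -0.0]}
{"translation":[0.0, -0.371, 0.137],"delta_rot":[-0.059, 0.0, 0.0]}
{"translation":[0.0, -0.404, 0.159],"delta_rot":[-0.064, 0.0, -0.0]}
{"translation":[-0.0, -0.436, 0.182],"delta_rot":[-0.07, 0.0, 0.0]}
{"translation":[-0.0, -0.467, 0.207],"delta_rot":[-0.076, 0.0, 0.0]}
{"translation":[0.0, -0.498, 0.233],"delta_rot":[-0.082, 0.0, -0.0]}
{"translation":[-0.0, -0.527, 0.261],"delta_rot":[-0.088, 0.0, 0.0]}
{"translation":[0.0, -0.554, 0.289],"delta_rot":[-0.094, 0.0, -0.0]}
{"translation":[0.0, -0.581, 0.319],"delta_rot":[-0.1, 0.0, -0.0]}
{"translation":[0.0, -0.606, 0.349],"delta_rot":[-0.106, 0.0, 0.0]}
{"translation":[-0.0, -0.63, 0.381],"delta_rot":[-0.111, 0.0, -0.0]}
```

carry_out(motion=[{"translation": [0,-0.039,0.007],"delta_rot": [-0.006,0,0]},{"translation": [0,-0.078,0.015],"delta_rot": [-0.012,0,0]},{"translation": [0,-0.117,0.024],"delta_rot": [-0.018,0,0]},{"translation": [0,-0.155,0.036],"delta_rot": [-0.023,0,0]},{"translation": [0,-0.193,0.049],"delta_rot": [-0.029,0,0]},{"translation": [0,-0.23,0.063],"delta_rot": [-0.035,0,0]},{"translation": [0,-0.266,0.08],"delta_rot": [-0.041,0,0]},{"translation": [0,-0.302,0.097],"delta_rot": [-0.047,0,0]},{"translation": [0,-0.337,0.116],"delta_rot": [-0.053,0,0]},{"translation": [0,-0.371,0.137],"delta_rot": [-0.059,0,0]},{"translation": [0,-0.404,0.159],"delta_rot": [-0.064,0,0]},{"translation": [0,-0.436,0.182],"delta_rot": [-0.07,0,0]},{"translation": [0,-0.467,0.207],"delta_rot": [-0.076,0,0]},{"translation": [0,-0.498,0.233],"delta_rot": [-0.082,0,0]},{"translation": [0,-0.527,0.261],"delta_rot": [-0.088,0,0]},{"translation": [0,-0.554,0.289],"delta_rot": [-0.094,0,0]},{"translation": [0,-0.581,0.319],"delta_rot": [-0.1,0,0]},{"translation": [0,-0.606,0.349],"delta_rot": [-0.106,0,0]},{"translation": [0,-0.63,0.381],"delta_rot": [-0.111,0,0]}])

```text
clock: 19.4
tcp_pos: [506.9, 129.3, 257.3]
orientation: [[-0.14, 0.989, 0.049], [0.99, 0.14, 0.012], [0.005, 0.05, -0.999]]
ft_force: [-1.2, 6.2, 4.6]
finger_gap: 12.6
gripper_force: 35.7
```

Run:
```python
from arc import *
s=manip.read_state(); print(s['clock'],s['tcp_pos'],s['orientation'],s['finger_gap'],s['ft_force'],s['gripper_force'])
p=np.array(s['tcp_pos']); R=np.array(s['orientation']); g=p-2*R[:,2]; print('angle',np.arctan2(g[2]-104,np.dot([619.2-g[0],143.2-g[1]],[np.cos(.14),np.sin(.14)]))-.0685, np.linalg.norm(g-[619.2,143.2,104]))
arc(.86,.0,.05,.4,20)
```

```text
19.4 [506.898 129.267 257.345] [[-0.14   0.989  0.049]
 [ 0.99   0.14   0.012]
 [ 0.005  0.05  -0.999]] 12.607872237206244 [-1.204  6.23   4.626] 35.67677915096283
angle 0.8723562266935198 192.24958272753818
{"translation":[0.0, -0.033, 0.024],"delta_rot":[-0.006, -0.0, 0.0]}
{"translation":[0.0, -0.065, 0.048],"delta_rot":[-0.011, -0.0, -0.0]}
{"translation":[0.0, -0.096, 0.075],"delta_rot":[-0.017, -0.0, 0.0]}
{"translation":[-0.0, -0.126, 0.102],"delta_rot":[-0.022, -0.0, 0.0]}
{"translation":[0.0, -0.155, 0.131],"delta_rot":[-0.028, -0.0, 0.0]}
{"translation":[-0.0, -0.182, 0.161],"delta_rot":[-0.033, -0.0, 0.0]}
{"translation":[-0.0, -0.209, 0.193],"delta_rot":[-0.039, -0.0, -0.0]}
{"translation":[0.0, -0.233, 0.225],"delta_rot":[-0.045, 0.0, 0.0]}
{"translation":[0.0, -0.257, 0.258],"delta_rot":[-0.05, -0.0, 0.0]}
{"translation":[-0.0, -0.279, 0.293],"delta_rot":[-0.056, -0.0, 0.0]}
{"translation":[-0.0, -0.299, 0.328],"delta_rot":[-0.061, 0.0, -0.0]}
{"translation":[-0.0, -0.318, 0.364],"delta_rot":[-0.067, -0.0, 0.0]}
{"translation":[-0.0, -0.335, 0.401],"delta_rot":[-0.072, -0.0, -0.0]}
{"translation":[0.0, -0.351, 0.439],"delta_rot":[-0.078, -0.0, 0.0]}
{"translation":[-0.0, -0.365, 0.477],"delta_rot":[-0.084, -0.0, 0.0]}
{"translation":[0.0, -0.377, 0.516],"delta_rot":[-0.089, -0.0, 0.0]}
{"translation":[0.0, -0.388, 0.555],"delta_rot":[-0.095, 0.0, 0.0]}
{"translation":[0.0, -0.397, 0.595],"delta_rot":[-0.1, -0.0, 0.0]}
{"translation":[0.0, -0.404, 0.635],"delta_rot":[-0.106, 0.0, 0.0]}
{"translation":[-0.0, -0.41, 0.675],"delta_rot":[-0.111, 0.0, 0.0]}
```

carry_out(motion=[{"translation": [0,-0.033,0.024],"delta_rot": [-0.006,0,0]},{"translation": [0,-0.065,0.048],"delta_rot": [-0.011,0,0]},{"translation": [0,-0.096,0.075],"delta_rot": [-0.017,0,0]},{"translation": [0,-0.126,0.102],"delta_rot": [-0.022,0,0]},{"translation": [0,-0.155,0.131],"delta_rot": [-0.028,0,0]},{"translation": [0,-0.182,0.161],"delta_rot": [-0.033,0,0]},{"translation": [0,-0.209,0.193],"delta_rot": [-0.039,0,0]},{"translation": [0,-0.233,0.225],"delta_rot": [-0.045,0,0]},{"translation": [0,-0.257,0.258],"delta_rot": [-0.05,0,0]},{"translation": [0,-0.279,0.293],"delta_rot": [-0.056,0,0]},{"translation": [0,-0.299,0.328],"delta_rot": [-0.061,0,0]},{"translation": [0,-0.318,0.364],"delta_rot": [-0.067,0,0]},{"translation": [0,-0.335,0.401],"delta_rot": [-0.072,0,0]},{"translation": [0,-0.351,0.439],"delta_rot": [-0.078,0,0]},{"translation": [0,-0.365,0.477],"delta_rot": [-0.084,0,0]},{"translation": [0,-0.377,0.516],"delta_rot": [-0.089,0,0]}])

```text
clock: 21.0
tcp_pos: [436.8, 118.9, 150.2]
orientation: [[-0.139, 0.938, 0.319], [0.99, 0.131, 0.049], [0.004, 0.322, -0.947]]
ft_force: [-0.5, 10.6, 0.2]
finger_gap: 12.7
gripper_force: 35.3
```

Run:
```python
from arc import *
s=manip.read_state(); print(s['clock'],s['tcp_pos'],s['orientation'],s['finger_gap'],s['ft_force'],s['gripper_force'],s['joint_pos'])
p=np.array(s['tcp_pos']); R=np.array(s['orientation']); g=p-2*R[:,2]; a=np.arctan2(g[2]-104,np.dot([619.2-g[0],143.2-g[1]],[np.cos(.14),np.sin(.14)]))-.0685;print('angle',a, np.linalg.norm(g-[619.2,143.2,104]))
arc(a,.0,.33,.4,8)
```

```text
21.0 [436.778 118.941 150.198] [[-0.139  0.938  0.319]
 [ 0.99   0.131  0.049]
 [ 0.004  0.322 -0.947]] 12.681698252659134 [-0.534 10.587  0.173] 35.33078670501709 [ 0.265  0.1    2.19  -0.073  0.526  0.183]
angle 0.18626411890105854 190.83146710141872
{"translation":[-0.0, -0.012, 0.019],"delta_rot":[-0.003, 0.0, -0.0]}
{"translation":[-0.0, -0.023, 0.037],"delta_rot":[-0.006, 0.0, 0.0]}
{"translation":[-0.0, -0.034, 0.057],"delta_rot":[-0.008, 0.0, -0.0]}
{"translation":[-0.0, -0.045, 0.076],"delta_rot":[-0.011, 0.0, -0.0]}
{"translation":[0.0, -0.055, 0.096],"delta_rot":[-0.014, -0.0, -0.0]}
{"translation":[-0.0, -0.065, 0.115],"delta_rot":[-0.017, 0.0, -0.0]}
{"translation":[-0.0, -0.074, 0.135],"delta_rot":[-0.019, 0.0, -0.0]}
{"translation":[-0.0, -0.083, 0.156],"delta_rot":[-0.022, 0.0, 0.0]}
```

carry_out(motion=[{"translation": [0.002,-0.012,0.019],"delta_rot": [-0.003,0,0]},{"translation": [0.004,-0.023,0.037],"delta_rot": [-0.006,0,0]},{"translation": [0.006,-0.034,0.057],"delta_rot": [-0.008,0,0]},{"translation": [0.008,-0.045,0.076],"delta_rot": [-0.011,0,0]},{"translation": [0.01,-0.055,0.096],"delta_rot": [-0.014,0,0]},{"translation": [0.01,-0.065,0.115],"delta_rot": [-0.017,0,0]},{"translation": [0.01,-0.074,0.135],"delta_rot": [-0.019,0,0]},{"translation": [0.01,-0.074,0.135],"delta_rot": [-0.019,0,0]}])

```text
clock: 21.8
tcp_pos: [431.5, 118.3, 119.2]
orientation: [[-0.141, 0.917, 0.373], [0.99, 0.13, 0.053], [-0.0, 0.377, -0.926]]
ft_force: [6.1, -2.5, -1.6]
finger_gap: 12.6
gripper_force: 34.8
```

carry_out(motion=[{"translation": [0,-0.004,0.01],"delta_rot": [0,0,0]},{"translation": [0,-0.008,0.02],"delta_rot": [0,0,0]},{"translation": [0,-0.008,0.02],"delta_rot": [0,0,0]}])

```text
clock: 22.1
tcp_pos: [431.8, 118.5, 117.6]
orientation: [[-0.14, 0.916, 0.377], [0.99, 0.13, 0.054], [0.0, 0.38, -0.925]]
ft_force: [-9.4, -3.6, 28.5]
finger_gap: 12.6
gripper_force: 38.6
```

The upward force of 28 N says the lid has seated. I ease off slightly and release.

carry_out(motion=[{"translation": [0,0,-0.012],"delta_rot": [0,0,0]},{"translation": [0,0,-0.012],"delta_rot": [0,0,0]}])

```text
clock: 22.3
tcp_pos: [431.7, 118.5, 118.4]
orientation: [[-0.141, 0.916, 0.376], [0.99, 0.13, 0.054], [0.0, 0.38, -0.925]]
ft_force: [7.8, -1.6, -3.6]
finger_gap: 12.6
gripper_force: 35.2
```

carry_out(motion=[{"translation": [0,0,0],"delta_rot": [0,0,0]},{"translation": [0,0,0],"delta_rot": [0,0,0]},{"translation": [0,0,0],"delta_rot": [0,0,0]}], hand=-0.34)

```text
clock: 22.6
tcp_pos: [429.2, 118.1, 116.7]
orientation: [[-0.141, 0.918, 0.37], [0.99, 0.131, 0.052], [-0.0, 0.374, -0.927]]
ft_force: [-0.0, 0.2, 1.0]
finger_gap: 28.2
gripper_force: 0.0
```

Run:
```python
from h import *
s=manip.read_state(); print(s['clock'],s['tcp_pos'],s['finger_gap'],s['ft_force'],s['gripper_force'])
```

```text
22.6 [429.159 118.077 116.716] 28.239051626174476 [-0.017  0.158  0.963] 0.0
```

carry_out(motion=[{"translation": [0,0,-0.1],"delta_rot": [0,0,0]},{"translation": [0,0,-0.3],"delta_rot": [0,0,0]},{"translation": [0,0,-0.5],"delta_rot": [0,0,0]},{"translation": [0,0,-0.7],"delta_rot": [0,0,0]},{"translation": [0,0,-0.9],"delta_rot": [0.06,0,0]},{"translation": [0,0,-0.9],"delta_rot": [0.06,0,0]},{"translation": [0,0,-0.9],"delta_rot": [0.06,0,0]}])

```text
clock: 23.3
tcp_pos: [364.8, 109.2, 286.0]
orientation: [[-0.14, 0.97, 0.197], [0.99, 0.137, 0.029], [0.001, 0.199, -0.98]]
ft_force: [0.0, 0.7, -0.3]
finger_gap: 28.0
gripper_force: 0.0
```

Run:
```python
from h import *
s=manip.read_state(); print(s['clock'],s['tcp_pos'],s['ft_force'])
for n,f in(('side','side1.png'),('scene','scene1.png')):
    im=save(n,n+'9.png').astype(int); a=cv2.imread('pics/'+f)[:,:,::-1].astype(int)
    d=(np.abs(im-a).max(2)>40).astype(np.uint8); k,_,st,c=cv2.connectedComponentsWithStats(d)
    print(n,[st[i].tolist() for i in range(1,k) if st[i,4]>15])
for q in ('lid_handle','flask_short','flask_tall_a','jar'): print(q,[(np.round(r['rect']).tolist(),round(r['p'],2)) for r in manip.spot_in(q,'side')[:3]])
m=[r for r in manip.cut_out('lid_handle','side')[:1]]
im=cv2.imread('pics/side9.png').astype(int);a=cv2.imread('pics/side1.png').astype(int)
for x in(im,a):
    b=(x[:,:,2]>1.6*x[:,:,0])&(x[:,:,2]<140); b[:, :215]=0;b[:,250:]=0;b[:215]=0;b[280:]=0; v,u=np.nonzero(b); print(len(u),u.mean(),v.mean(),u.min(),u.max(),v.min(),v.max())
```

```text
23.3 [364.773 109.23  285.959] [ 0.014  0.655 -0.265]
side [[0, 0, 35, 33, 925], [71, 0, 5, 5, 17], [155, 0, 16, 15, 175], [51, 8, 137, 186, 10922], [0, 163, 105, 87, 1538], [316, 195, 24, 11, 215], [12, 253, 7, 8, 35], [21, 278, 16, 13, 109], [2, 294, 64, 62, 1672], [0, 318, 22, 32, 190]]
scene [[374, 0, 80, 125, 5658], [440, 0, 18, 9, 102], [460, 0, 31, 34, 188], [526, 0, 20, 21, 217], [576, 0, 52, 49, 593], [519, 3, 11, 10, 23], [414, 5, 4, 8, 24], [461, 20, 26, 39, 358], [457, 25, 7, 19, 33], [516, 24, 15, 13, 61], [446, 26, 15, 31, 245], [503, 50, 7, 7, 31], [513, 59, 54, 47, 631], [447, 103, 14, 7, 47], [469, 109, 18, 8, 101], [433, 109, 100, 57, 2259], [356, 129, 17, 16, 149], [337, 142, 45, 50, 947], [370, 154, 30, 28, 371], [340, 175, 23, 24, 264], [353, 291, 28, 27, 564]]
lid_handle [([223.0, 211.0, 365.0, 311.0], 0.95), ([222.0, 210.0, 396.0, 310.0], 0.27)]
flask_short []
flask_tall_a [([280.0, 178.0, 308.0, 215.0], 0.84), ([248.0, 171.0, 280.0, 217.0], 0.76)]
jar [([404.0, 202.0, 445.0, 251.0], 0.79)]
331 231.19939577039275 252.19939577039275 221 241 224 279
332 231.24698795180723 251.93072289156626 221 241 224 279
```

In the side view, the only change around the kiln is the missing short flask. The handle is back at its original pixels, so the lid is fully shut, and nothing else moved.

```bash
python3 -c "
from bench import manip
print(manip.close_job())"
```

```text
the job is handed in; nothing more can be done
None
```

The job is handed in at about 23 s of the 72 s allowed: the short flask stands upright in the middle of the kiln's chamber, the lid was guided fully shut, and the tall flasks, jar and brick show no change in the last camera check.

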